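# Build the chilled dip stand on the barbecue ledge

### The job

Build the chilled dip stand on the square wooden trivet, one piece at a time from the bottom up: first the flat marble cooling disc in the middle of the trivet, then the white ramekin upright on the disc, then the tall steel cup standing inside the ramekin, and last the wooden lid seated on the cup with its knob up. Centre each piece on the one below and set it down rather than letting it fall, and leave the pepper grinder, timer, oil bottle and brush standing or lying where they are.

Things in the scene. Friction and masses are not known exactly. Their poses are not given: they have to be found in the camera images.
- trivet: The square wooden trivet, fixed to the ledge: 88 x 88 mm, 12 mm thick. Origin: centre of its underside, on the ledge; x and y run along its edges, z up. Its place and yaw vary.
- stone: Loose solid marble cooling disc, plain and flat: 66 mm diameter, 24 mm high, about 0.22 kg. Origin: centre of its underside, z up.
- ramekin: Loose white ceramic ramekin with a ribbed side, open at the top: 66 mm outside diameter, 36 mm high, wall 4 mm (mouth 58 mm wide), inner floor 5 mm above its underside, about 0.18 kg. Stands upright. Origin: centre of its underside, z up.
- cup: Loose tall straight steel cup, open at the top: 46 mm outside diameter, 68 mm high, wall 3 mm (mouth 40 mm wide), about 0.13 kg. Standing in the ramekin its rim is 37 mm above the ramekin's rim, with about 6 mm of gap all round (too narrow for a finger, so hold it by its upper 35 mm). Stands upright. Origin: centre of its underside, z up.
- lid: Loose wooden lid: a flat disc of 58 mm diameter, 6 mm thick, with an upright cylindrical knob above it (24 mm diameter, 30 mm high) and a round plug below it (26 mm diameter, 5 mm deep) that sits inside the cup's mouth while the disc rests on the cup's rim. About 0.09 kg. It lies on its plug, knob up. Origin: centre of the plug's underside, z up: the disc spans z 5 to 11 mm, the knob 11 to 41 mm.
- cork: Round cork mat fixed to the ledge, not used: 88 mm diameter, 8 mm thick. Origin: centre of its underside.
- grinder: Stainless pepper grinder standing on the ledge, to be left alone: 50 mm diameter, 124 mm high. Origin: centre of its underside.
- timer: Blue plastic push-button timer lying flat, to be left alone: 62 x 62 mm, 29 mm high. Origin: centre of its underside.
- oil: Green glass oil bottle standing on the ledge, to be left alone: 52 mm diameter, 125 mm high. Origin: centre of its underside.
- brush: Grey silicone basting brush lying along its own x axis, to be left alone: 177 mm long (x from -99 to +78 mm), 34 mm wide at the head (+x), 19 mm high. Origin: on the ledge, near the middle of its length.
Mind the look-alikes: they are no part of the job. Of the things shaped like the trivet, the wooden one is meant.

How it is judged (in metres and radians):
On the way, in this order (a step that is already met when the one before it is completed fails the run):
1. the marble disc lies on the trivet, let go (horizontal distance between stone and trivet below 0.012 m and z of stone in the frame of trivet between 0.009 and 0.015 m and angle between stone's own z axis and vertical below 0.12 rad and contact force between the fingers and stone below 0.05 N and linear speed of stone below 0.05 m/s), for 0.2 s.
2. the ramekin stands on the marble disc, let go (horizontal distance between ramekin and stone below 0.01 m and z of ramekin in the frame of stone between 0.021 and 0.027 m and angle between ramekin's own z axis and vertical below 0.12 rad and contact force between the fingers and ramekin below 0.05 N and linear speed of ramekin below 0.05 m/s), for 0.2 s.
3. the steel cup stands inside the ramekin, let go (horizontal distance between cup and ramekin below 0.01 m and z of cup in the frame of ramekin between 0.002 and 0.008 m and angle between cup's own z axis and vertical below 0.12 rad and contact force between the fingers and cup below 0.05 N and linear speed of cup below 0.05 m/s), for 0.2 s.
4. the lid is seated on the cup, let go (horizontal distance between lid and cup below 0.01 m and z of lid in the frame of cup between 0.06 and 0.066 m and angle between lid's own z axis and vertical below 0.12 rad and contact force between the fingers and lid below 0.05 N and linear speed of lid below 0.05 m/s), for 0.2 s.
At the end, for the whole second after the job is handed in: Disc on trivet, centres within 12 mm; ramekin on disc within 10 mm; cup on the ramekin's inner floor within 10 mm; lid on the cup's rim within 10 mm, plug in the mouth; heights within 3 mm, all upright within 0.12 rad, at rest and let go (horizontal distance between stone and trivet below 0.012 m and z of stone in the frame of trivet between 0.009 and 0.015 m and angle between each of stone, ramekin, cup, lid's own z axis and vertical below 0.12 rad and horizontal distance between ramekin and stone below 0.01 m and z of ramekin in the frame of stone between 0.021 and 0.027 m and horizontal distance between cup and ramekin below 0.01 m and z of cup in the frame of ramekin between 0.002 and 0.008 m and horizontal distance between lid and cup below 0.01 m and z of lid in the frame of cup between 0.06 and 0.066 m and linear speed of each of stone, ramekin, cup, lid below 0.02 m/s and angular speed of each of stone, ramekin, cup, lid below 0.2 rad/s and contact force between the fingers and stone below 0.05 N and contact force between the fingers and ramekin below 0.05 N and contact force between the fingers and cup below 0.05 N and contact force between the fingers and lid below 0.05 N); the robot touches nothing.
It fails at once if the pepper grinder is pushed more than 30 mm or knocked over (distance of grinder from where it was at the start of the episode above 0.03 m or angle between grinder's own z axis and vertical above 0.5 rad).
It fails at once if the timer is pushed more than 30 mm or knocked over (distance of timer from where it was at the start of the episode above 0.03 m or angle between timer's own z axis and vertical above 0.5 rad).
It fails at once if the oil bottle is pushed more than 30 mm or knocked over (distance of oil from where it was at the start of the episode above 0.03 m or angle between oil's own z axis and vertical above 0.5 rad).
It fails at once if the brush is pushed more than 30 mm or knocked over (distance of brush from where it was at the start of the episode above 0.03 m or angle between brush's own z axis and vertical above 0.5 rad).
It fails at once if a piece of the dip stand falls freely (faster than 0.6 m/s while no finger touches it, a drop of about 2 cm) ((linear speed of stone above 0.6 m/s and contact force between the fingers and stone below 0.01 N) or (linear speed of ramekin above 0.6 m/s and contact force between the fingers and ramekin below 0.01 N) or (linear speed of cup above 0.6 m/s and contact force between the fingers and cup below 0.01 N) or (linear speed of lid above 0.6 m/s and contact force between the fingers and lid below 0.01 N)).
It also fails if it takes over 128 s, if anything falls off the work surface, if the arm or the gripper's body presses on something with over 40 N, if the wrist force passes 120 N, or if a joint passes its speed limit or range.

### The arm

A 6-joint arm with a two-finger parallel gripper is mounted at the origin on the work surface. World frame = base frame: x ahead of the robot, y to its left, z up, the work surface at z = 0. Lengths are in mm, angles in degrees, forces in N, time in s.
With the tool pointing down it reaches from about 350 to 725 mm from the base axis. Payload 6 kg.
Tool frame: the origin (TCP) lies midway between the tips of the shut fingers; the grasp point (between the pads) lies 19 mm behind it; z points along the fingers, y is the direction in which the jaws open and shut (so a half turn about z gives the same grasp; the last joint's range is limited). The gripper opens to 85 mm and grips with 20 to 120 N. Pads are 22 mm wide; open, the fingers measure 114 mm over their backs; the gripper's body (76 mm by 85 mm) begins 54 mm behind the grasp point. The pads swing forward as they close: fully open they stand 13 mm farther back than shut.
Start: joints at [-54.104, 2.303, 4.859, 0, -92.561, -19.12], TCP at [173.19, -574.438, 231.261] pointing down, gripper open.
Joint ranges: [-146.85, 146.85], [-73.84, 115.35], [-62.03, 85.46], [-188.31, 113.3], [-161.28, -10.13], [-171.36, 171.36]. Speed limits (degrees/s): [147.25, 147.25, 172.46, 180, 180, 180].

### API

Orientations are given as [roll, pitch, yaw] about the fixed x, y, z axes, in that order (R = Rz(yaw) Ry(pitch) Rx(roll)).
In Python, from rig import robot gives the robot as it stands. Calls block until the motion is done:
- robot.reach(position, orientation): joint-space move of the TCP to a pose.
- robot.move_l(position, attitude=None, rate=150, f_stop=None): straight line of the TCP; attitude=None keeps the orientation; rate is the mean speed in mm/s. With f_stop (N) it stops when the force on the tool has changed by that much, and returns True; else False.
- robot.move_j(angles): joint-space move.
- robot.gripper_to(opening): opening from 0.0 (shut) to 1.0 (fully open); the grip force is fixed at half the most; returns when the fingers have stopped.
- robot.hold(seconds).
- robot.solve_ik(position, orientation): joint angles nearest the present ones, or None.
- robot.read_camera(name): name is "scene" or "top" or "wrist"; returns a dict with "pixels" (400x640x3 uint8, blue, green, red), "intrinsics" (3x3 intrinsics, pixels), "rvec" (rotation vector, rad) and "tvec" (3), from world to camera coordinates, as OpenCV has them. Camera axes: x right, y down, z forward; pixel columns grow to the right and rows downward; lengths in mm; the calibration is good to about 2 mm. A picture is of the moment at which its call begins. There is no depth.
A pose or a line that the arm cannot do raises robot.PlanningError and nothing moves.
- robot.hand_in(): hands the job in, once; it reports no verdict.
Readings, each from a call of its own:
- robot.get_time(): time.
- robot.get_joints(): joint angles.
- robot.get_dq(): joint speeds.
- robot.get_tau(): joint torques, N m.
- robot.get_eef_pos(): TCP position.
- robot.get_eef_rot(): TCP orientation.
- robot.get_contact_force(): force on the tool from outside, world axes, zero at the start.
- robot.get_wrist_torque(): the same for the moment, N m.
- robot.get_grip_width(): opening from 0.0 (shut) to 1.0 (fully open).
Only numpy, scipy, OpenCV 4.12 (cv2) and the standard library are available. Lean on these libraries where they do the work, as an engineer would, in place of code of your own. Each camera call takes 0.05 s, during which the arm holds its last target.

## Working session

There is one attempt and no reset: what is moved stays moved. The work goes in short steps, each a Python script; the robot and the scene stay as the last script left them, time stands still between calls to the robot, and variables do not carry over. Pictures are saved under pics/ and viewed, and the job is handed in when it is done.

```bash
ls; mkdir -p pics; python3 - <<'E'
from rig import robot
import cv2
for n in ("scene","top","wrist"):
    c=robot.read_camera(n); cv2.imwrite(f"pics/{n}0.png",c["pixels"]); print(n,c["intrinsics"],c["rvec"],c["tvec"])
print(robot.get_time(),robot.get_eef_rot(),robot.get_grip_width())
E
```

```text
pics
scene [[395.54744937   0.         322.95234253]
 [  0.         395.54744937 198.52334524]
 [  0.           0.           1.        ]] [ 1.90836968  1.38639993 -0.67697869] [-237.92684734 -242.35176042 1525.96122739]
top [[490.751815     0.         313.60241969]
 [  0.         490.751815   198.063735  ]
 [  0.           0.           1.        ]] [ 2.1480908  -2.06783849  0.22820318] [ 103.65584151  489.90869625 1448.39314374]
wrist [[336.70518116   0.         314.04736422]
 [  0.         336.70518116 197.26339155]
 [  0.           0.           1.        ]] [-1.76862131 -2.38031151 -0.32194816] [599.3079662  -34.08415654 378.36285611]
0.15 [ 1.79920232e+02 -8.32787025e-03 -1.63222637e+02] 0.9949264849927385
```

View pics/scene0.png

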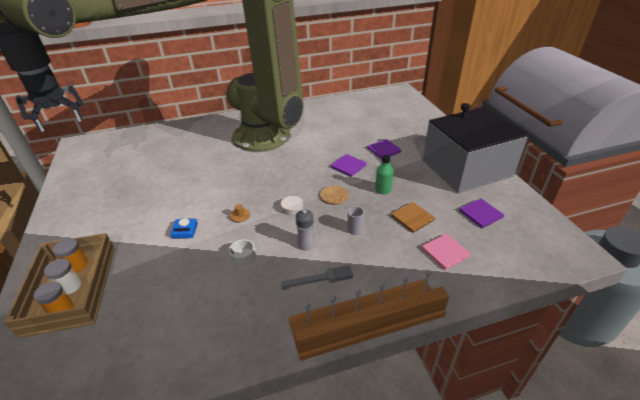

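View pics/top0.png

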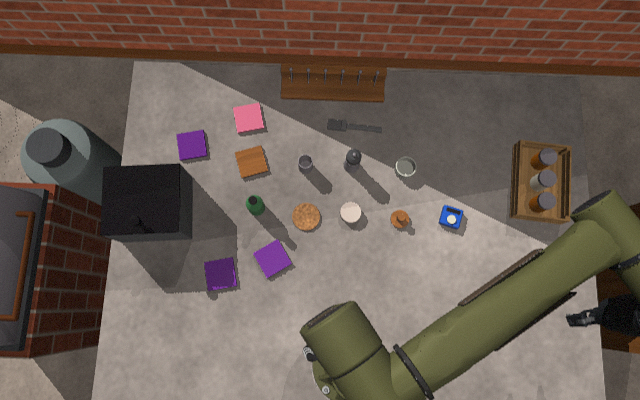

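View pics/wrist0.png

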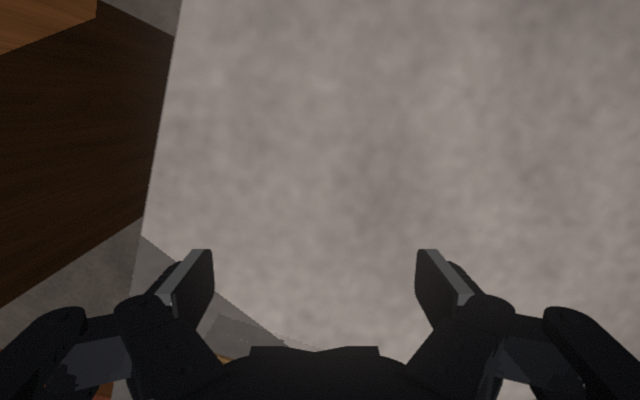

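Top view candidates (pixel):
- **Trivet:** wooden square (252,162). Look-alikes are purple (192,145), (220,274), (272,258), pink (249,118) and round cork (306,217).
- **Stone:** white flat disc (350,213). The ramekin is the open ring (405,167).
- **Cup:** open grey cylinder (305,163). The look-alike is the grinder (353,158).
- **Lid:** (400,219).

I'll check these in a close crop.

```bash
python3 - <<'E'
import cv2
t=cv2.imread("pics/top0.png"); s=cv2.imread("pics/scene0.png")
cv2.imwrite("pics/topc.png",cv2.resize(t[100:290,170:480],(775,475),interpolation=cv2.INTER_CUBIC))
cv2.imwrite("pics/scec.png",cv2.resize(s[130:300,160:480],(800,425),interpolation=cv2.INTER_CUBIC))
E
```

```text
(no output)
```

View pics/topc.png

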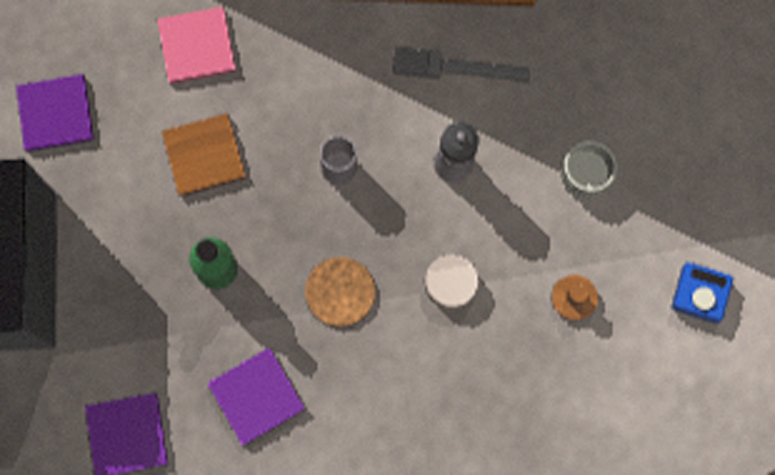

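View pics/scec.png

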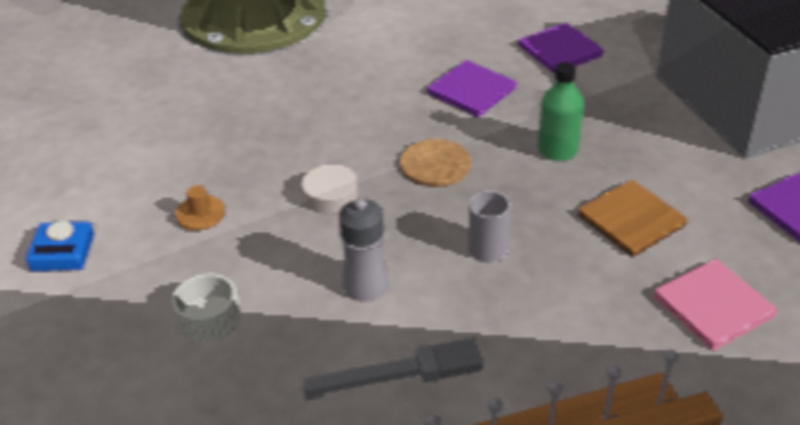

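The crop confirms it: wooden trivet in crop at (204,155), flat marble disc (452,281), ramekin as an open ring (589,167), open cup (339,158) and lid with knob (575,297). Next, coarse positions from the top view.

```bash
cat > h.py <<'E'
import numpy as np, cv2
from scipy.spatial.transform import Rotation as Ro
def ray(c,px,z):
    R,_=cv2.Rodrigues(np.array(c["rvec"],float)); t=np.array(c["tvec"],float).ravel()
    o=-R.T@t; K=np.array(c["intrinsics"])
    px=np.atleast_2d(px); d=(np.linalg.inv(K)@np.c_[px,np.ones(len(px))].T).T@R
    return o[:2]+d[:,:2]*((z-o[2])/d[:,2])[:,None]
def proj(c,P):
    return cv2.projectPoints(np.atleast_2d(P).astype(float),np.array(c["rvec"],float),np.array(c["tvec"],float),np.array(c["intrinsics"]),None)[0].reshape(-1,2)
def save(c,name,s=1): cv2.imwrite(name,c["pixels"] if s==1 else cv2.resize(c["pixels"],None,fx=s,fy=s))
E
python3 - <<'E'
from rig import robot
from h import *
c=robot.read_camera("top")
for n,p,z in [("trivet",(252,162),12),("stone",(350,213),24),("ramekin",(405,167),36),("cup",(305,163),68),("lid",(400,219),10),("cork",(306,217),8),("grinder",(353,160),100),("oil",(256,204),100),("timer",(451,217),29),("brush",(355,127),15)]:
    print(n,ray(c,p,z).round(1))
w=robot.read_camera("wrist")
R,_=cv2.Rodrigues(w["rvec"]); o=-R.T@w["tvec"]; print("wcam",o,R[2], robot.get_eef_pos())
T=Ro.from_euler('xyz',robot.get_eef_rot(),degrees=True).as_matrix()
print("cam in tool",T.T@(o-np.array(robot.get_eef_pos())), (T.T@R.T).round(3))
E
```

```text
trivet [[604.6 323.3]]
stone [[448.9   7.8]]
ramekin [[ 600.  -160.7]]
cup [[591.5 152.7]]
lid [[ 438.5 -149.6]]
cork [[433.9 143.8]]
grinder [[597.1   7.9]]
oil [[450.8 291.2]]
timer [[ 447.3 -303.6]]
brush [[734.5  -2.9]]
wcam [ 108.64762972 -593.64358805  373.52551311] [ 0.25344684  0.07701165 -0.96427896] [ 173.18672918 -574.31600269  230.79107594]
cam in tool [  67.38899785    0.2480792  -142.72572261] [[ 0.    -0.964 -0.265]
 [ 1.     0.    -0.   ]
 [ 0.    -0.265  0.964]]
```

```bash
python3 - <<'E'
from rig import robot
from h import *
P={"trivet":(604.6,323.3),"stone":(448.9,7.8),"ramekin":(600,-160.7),"cup":(591.5,152.7),"lid":(438.5,-149.6)}
for n,p in P.items():
    az=np.degrees(np.arctan2(p[1],p[0]))
    for off in (-90,0,90,180):
        y=(az+off+180)%360-180
        print(n,off,round(y),[None if (q:=robot.solve_ik([*p,z],[180,0,y])) is None else np.round(q).tolist() for z in (-5,200)])
E
```

```text
trivet -90 -62 [[45.0, 20.0, 0.0, 0.0, -70.0, -17.0], [45.0, 15.0, 16.0, 0.0, -91.0, -17.0]]
trivet 0 28 [[45.0, 20.0, 0.0, 0.0, -70.0, 73.0], [45.0, 15.0, 16.0, 0.0, -91.0, 73.0]]
trivet 90 118 [[45.0, 20.0, 0.0, 0.0, -70.0, 163.0], [45.0, 15.0, 16.0, 0.0, -91.0, 163.0]]
trivet 180 -152 [[45.0, 20.0, 0.0, -0.0, -70.0, -107.0], [45.0, 15.0, 16.0, -0.0, -91.0, -107.0]]
stone -90 -89 [[27.0, -16.0, -37.0, 0.0, -69.0, -26.0], [27.0, -22.0, -19.0, 0.0, -92.0, -26.0]]
stone 0 1 [[27.0, -16.0, -37.0, 0.0, -69.0, 64.0], [27.0, -22.0, -19.0, 0.0, -92.0, 64.0]]
stone 90 91 [[27.0, -16.0, -37.0, 0.0, -69.0, 154.0], [27.0, -22.0, -19.0, 0.0, -92.0, 154.0]]
stone 180 -179 [[27.0, -16.0, -37.0, -0.0, -69.0, -116.0], [27.0, -22.0, -19.0, -0.0, -92.0, -116.0]]
ramekin -90 -105 [[3.0, 11.0, -11.0, 0.0, -68.0, -18.0], [3.0, 5.0, 5.0, 0.0, -89.0, -18.0]]
ramekin 0 -15 [[3.0, 11.0, -11.0, 0.0, -68.0, 72.0], [3.0, 5.0, 5.0, 0.0, -89.0, 72.0]]
ramekin 90 75 [[3.0, 11.0, -11.0, 0.0, -68.0, 162.0], [3.0, 5.0, 5.0, 0.0, -89.0, 162.0]]
ramekin 180 165 [[3.0, 11.0, -11.0, -0.0, -68.0, -108.0], [3.0, 5.0, 5.0, -0.0, -89.0, -108.0]]
cup -90 -76 [[33.0, 10.0, -12.0, 0.0, -68.0, -19.0], [33.0, 4.0, 3.0, 0.0, -89.0, -19.0]]
cup 0 14 [[33.0, 10.0, -12.0, 0.0, -68.0, 71.0], [33.0, 4.0, 3.0, 0.0, -89.0, 71.0]]
cup 90 104 [[33.0, 10.0, -12.0, 0.0, -68.0, 161.0], [33.0, 4.0, 3.0, 0.0, -89.0, 161.0]]
cup 180 -166 [[33.0, 10.0, -12.0, -0.0, -68.0, -109.0], [33.0, 4.0, 3.0, -0.0, -89.0, -109.0]]
lid -90 -109 [[6.0, -14.0, -35.0, 0.0, -69.0, -25.0], [6.0, -19.0, -18.0, 0.0, -92.0, -25.0]]
lid 0 -19 [[6.0, -14.0, -35.0, 0.0, -69.0, 65.0], [6.0, -19.0, -18.0, 0.0, -92.0, 65.0]]
lid 90 71 [[6.0, -14.0, -35.0, 0.0, -69.0, 155.0], [6.0, -19.0, -18.0, 0.0, -92.0, 155.0]]
lid 180 161 [[6.0, -14.0, -35.0, -0.0, -69.0, -115.0], [6.0, -19.0, -18.0, -0.0, -92.0, -115.0]]
```

```bash
python3 - <<'E'
from rig import robot
from h import *
import pickle
P={"lid":(438.5,-149.6),"ramekin":(600,-160.7),"stone":(448.9,7.8),"cup":(591.5,152.7),"trivet":(604.6,323.3)}
O=[180,0,-75]
out={}
for n,p in P.items():
    robot.reach([*p,230 if n=="cup" else 180],O); robot.hold(0.3)
    out[n]=robot.read_camera("wrist"); print(n,np.round(robot.get_eef_pos(),1),np.round(robot.get_eef_rot(),2),robot.get_time())
pickle.dump(out,open("views.pkl","wb"))
ims=[cv2.resize(out[n]["pixels"],(400,250)) for n in P]
ims.append(ims[0]*0)
cv2.imwrite("pics/mont.png",np.vstack([np.hstack(ims[0:2]),np.hstack(ims[2:4])])); cv2.imwrite("pics/triv.png",out["trivet"]["pixels"])
E
```

```text
lid [ 438.5 -149.9  180. ] [180.    -0.   -75.04] 2.425
ramekin [ 599.7 -160.7  180.9] [-1.7992e+02 -2.0000e-02 -7.4990e+01] 3.4667
stone [449.2   7.4 179.7] [ 1.7995e+02 -1.0000e-02 -7.5060e+01] 4.725
cup [591.3 152.2 230.6] [-1.7995e+02  2.0000e-02 -7.5030e+01] 5.925
trivet [604.9 322.7 180.7] [-1.7995e+02  3.0000e-02 -7.5060e+01] 7.0167
```

View pics/mont.png

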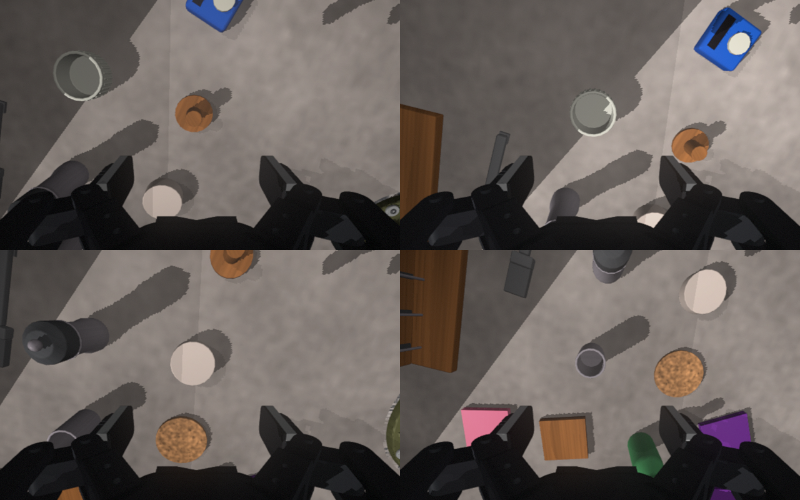

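View pics/triv.png

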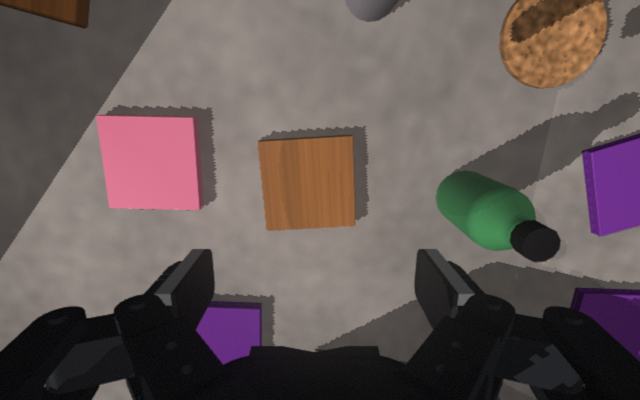

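```bash
python3 - <<'E'
import pickle
from h import *
out=pickle.load(open("views.pkl","rb"))
P={"lid":(438.5,-149.6,15),"ramekin":(600,-160.7,36),"stone":(448.9,7.8,24),"cup":(591.5,152.7,68)}
ims=[]
for n,p in P.items():
    u,v=proj(out[n],p)[0].astype(int); print(n,u,v)
    ims.append(cv2.resize(out[n]["pixels"][v-60:v+60,u-80:u+80],(400,300),interpolation=cv2.INTER_CUBIC))
cv2.imwrite("pics/zoom.png",np.vstack([np.hstack(ims[0:2]),np.hstack(ims[2:4])]))
E
```

```text
lid 313 179
ramekin 313 183
stone 313 181
cup 313 180
```

View pics/zoom.png

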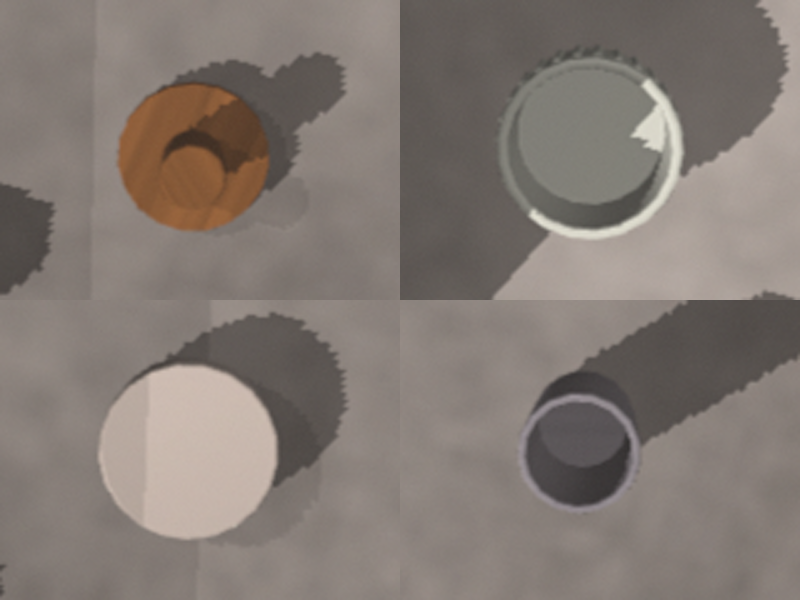

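```bash
python3 - <<'E'
import pickle
from h import *
out=pickle.load(open("views.pkl","rb"))
for n,px,z in [("lid",(310.6,181.6),11),("ramekin",(309.6,182.4),36),("stone",(308.2,181.6),24),("cup",(304.4,181),68)]:
    print(n,ray(out[n],px,z).round(1))
def blob(n,m,z):
    k,lab,st,ce=cv2.connectedComponentsWithStats(m.astype(np.uint8))
    l=lab[182,300] if n=="trivet" else lab[175,310]
    ct=max(cv2.findContours((lab==l).astype(np.uint8),cv2.RETR_EXTERNAL,cv2.CHAIN_APPROX_NONE)[0],key=len)
    return ray(out[n],cv2.convexHull(ct)[:,0].astype(float),z).astype(np.float32)
for n,z in (("lid",11),("trivet",12)):
    hsv=cv2.cvtColor(out[n]["pixels"],cv2.COLOR_BGR2HSV)
    w=blob(n,(hsv[...,1]>110)&(hsv[...,0]<25),z)
    print(n, cv2.minEnclosingCircle(w), cv2.minAreaRect(w))
g=cv2.cvtColor(out["stone"]["pixels"],cv2.COLOR_BGR2GRAY)
w=blob("stone",g>155,24); print("stone",cv2.minEnclosingCircle(w))
c=pickle.load(open("views.pkl","rb"))["cup"]
# cross-check trivet from the cup view
hsv=cv2.cvtColor(c["pixels"],cv2.COLOR_BGR2HSV); m=((hsv[...,1]>110)&(hsv[...,0]<25)).astype(np.uint8)
k,lab,st,ce=cv2.connectedComponentsWithStats(m)
l=lab[300,265]; ct=cv2.findContours((lab==l).astype(np.uint8),cv2.RETR_EXTERNAL,cv2.CHAIN_APPROX_NONE)[0][0]
print(cv2.minAreaRect(ray(c,ct[:,0].astype(float),12).astype(np.float32)))
E
```

```text
lid [[ 440.4 -146.1]]
ramekin [[ 603.7 -161.1]]
stone [[453.8   8.8]]
cup [[599.4 155.7]]
lid ((398.2440490722656, -23.952470779418945), 388.1808776855469) ((418.4352111816406, -99.38775634765625), (733.8312377929688, 409.616455078125), 14.984671592712402)
trivet ((608.9205932617188, 329.7310791015625), 60.75104904174805) ((608.9644775390625, 329.7032470703125), (87.13106536865234, 87.83128356933594), 18.370052337646484)
stone ((454.07513427734375, 9.693516731262207), 32.47532653808594)
((609.0892333984375, 327.8165588378906), (87.72107696533203, 91.23798370361328), 18.254249572753906)
```

```bash
python3 - <<'E'
from rig import robot
from h import *
O=[180,0,-75]; x,y=454,9.2
robot.gripper_to(1.0)
robot.reach([x,y,200],O); robot.move_l([x,y,60],rate=150)
print(robot.move_l([x,y,-3],rate=50,f_stop=8), robot.get_eef_pos(), robot.get_contact_force())
robot.hold(.3); save(robot.read_camera("wrist"),"pics/s1.png")
robot.gripper_to(0.0); print(robot.get_grip_width(),robot.get_contact_force(),robot.get_time())
robot.hold(.2); save(robot.read_camera("wrist"),"pics/s2.png")
a,b=cv2.imread("pics/s1.png"),cv2.imread("pics/s2.png")
cv2.imwrite("pics/s12.png",np.hstack([cv2.resize(a,(400,250)),cv2.resize(b,(400,250))]))
E
```

```text
False [454.26403544   9.27501044  -2.62033061] [-0.04974223  0.07490621  0.46940539]
0.7469945858906605 [-0.50762681 -0.75337753  3.85727451] 11.7167
```

View pics/s12.png

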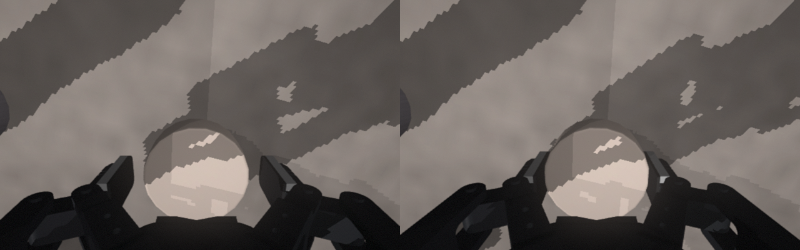

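```bash
cat >> h.py <<'E'
TR=(609.0,329.5); O=[180,0,-75]
def carry_place(robot,zgrasp,zrise,zpre,zcontact,over=4,f=5,via=None,xy=TR):
    """lift straight, carry, descend; zcontact = expected TCP z at touch"""
    p=robot.get_eef_pos()
    robot.move_l([p[0],p[1],zgrasp+15],rate=40)
    robot.move_l([p[0],p[1],zrise],rate=120)
    print("lifted",robot.get_grip_width(),np.round(robot.get_contact_force(),2))
    p=robot.get_eef_pos()
    robot.move_l([xy[0],xy[1],zrise],rate=180); robot.hold(.2)
    robot.move_l([xy[0],xy[1],zpre],rate=100); robot.hold(.3)
    save(robot.read_camera("wrist"),"pics/pre_%d.png"%(robot.get_time()*10))
    print("pre",np.round(robot.get_eef_pos(),1),np.round(robot.get_contact_force(),2))
    h=robot.move_l([xy[0],xy[1],zcontact-over],rate=12,f_stop=f)
    print("touch",h,np.round(robot.get_eef_pos(),2),np.round(robot.get_contact_force(),2),robot.get_time())
    c=robot.read_camera("wrist"); save(c,"pics/touch_%d.png"%(robot.get_time()*10)); return h
E
python3 - <<'E'
from rig import robot
from h import *
carry_place(robot,-3,170,25,9.4)
E
ls -t pics|head -2
```

```text
lifted 0.7471104043076153 [-0.33 -0.15 -2.4 ]
pre [609.  329.6  25.2] [-0.84  0.13 -3.26]
touch True [608.99 329.46   9.73] [-0.56 -0.15  4.52] 19.4083
touch_194.png
pre_182.png
```

View pics/touch_194.png

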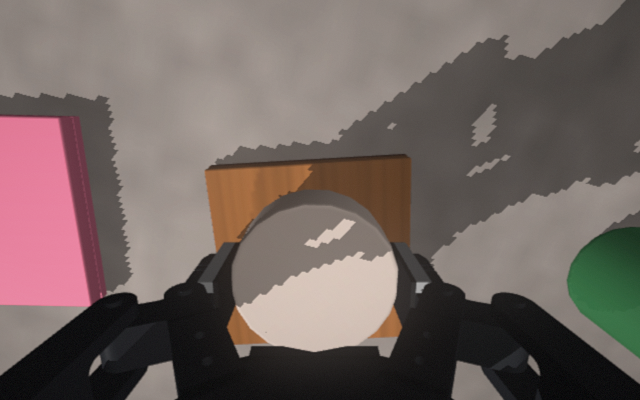

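The disc rests on the trivet and looks centred, with the disc at (315,270) and the trivet spanning columns 207–410. I'll release it and re-measure.

```bash
python3 - <<'E'
from rig import robot
from h import *
robot.gripper_to(1.0); robot.hold(.3)
x,y=TR
robot.move_l([x,y,60],rate=60); robot.move_l([x,y,190],rate=180); robot.hold(.3)
c=robot.read_camera("wrist"); save(c,"pics/a1.png"); print(robot.get_time(),proj(c,[x,y,36]),robot.get_contact_force())
u,v=proj(c,[x,y,36])[0].astype(int)
cv2.imwrite("pics/a1z.png",cv2.resize(c["pixels"][v-75:v+75,u-100:u+100],(800,600),interpolation=cv2.INTER_CUBIC)); print(u-100,v-75)
E
```

```text
22.35 [[312.68454078 182.29193826]] [ 0.54717021 -0.16752102  0.01068646]
212 107
```

View pics/a1z.png

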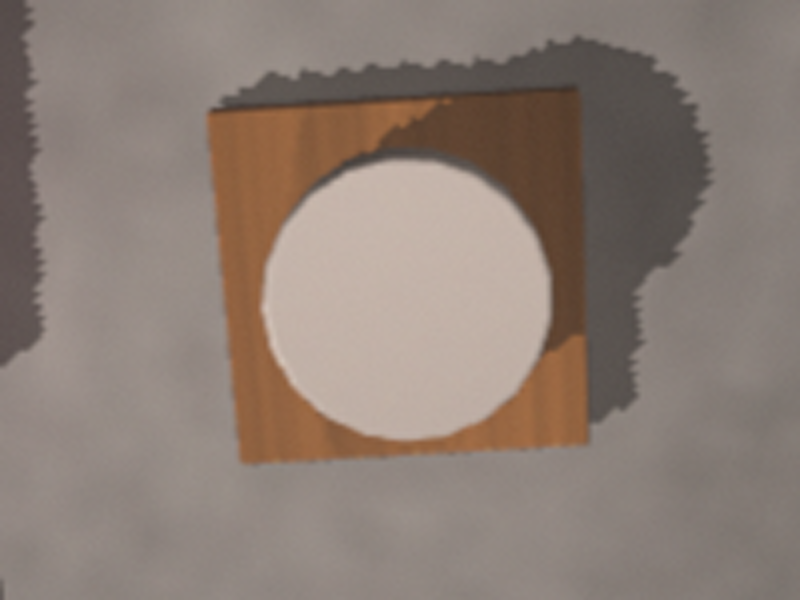

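```bash
python3 - <<'E'
from rig import robot
from h import *
c=robot.read_camera("wrist")
print("stone",ray(c,(213+407.5/4-.4-1,107+298.5/4-.4),36))
print("triv",ray(c,np.array([(208,110),(578,88),(589,445),(241,463)])/4-.4+[212,107],12).mean(0))
E
```

```text
stone [[608.66782332 328.51928646]]
triv [609.05542409 330.08938772]
```

Stone to trivet offset is about 1.6 mm. Next, the ramekin.

```bash
python3 - <<'E'
from rig import robot
from h import *
x,y=603.7,-161.1
robot.reach([x,y,190],O); robot.hold(.2)
robot.move_l([x,y,60],rate=150)
print(robot.move_l([x,y,3],rate=50,f_stop=8), robot.get_eef_pos())
robot.gripper_to(0.0); robot.hold(.2); print(robot.get_grip_width(),robot.get_contact_force(),robot.get_time(),robot.get_eef_pos())
save(robot.read_camera("wrist"),"pics/r2.png")
E
```

```text
False [ 603.986707   -161.12517526    3.47395981]
0.7388421212065681 [0.26429835 0.88283066 6.1273977 ] 27.225 [ 604.35110755 -161.15312392    4.03786526]
```

View pics/r2.png

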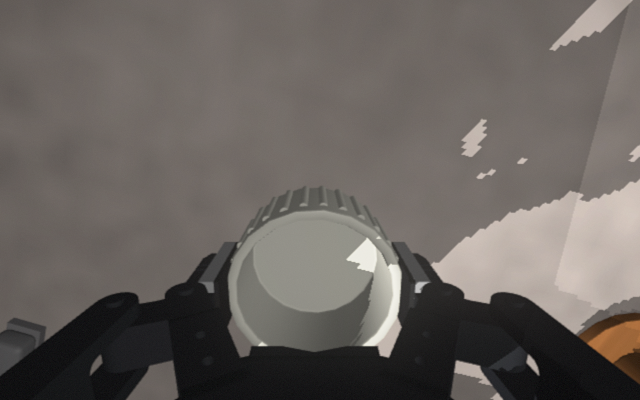

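The ramekin is held by the rim flanks, with its mouth centred near (315,283). Carrying it to the stand.

```bash
python3 - <<'E'
from rig import robot
from h import *
carry_place(robot,3,180,52,39.5,xy=(608.9,329.2))
E
ls -t pics|head -2
```

```text
lifted 0.7416102532714975 [ 0.83  0.06 -2.84]
pre [608.9 329.2  52.2] [ 0.59  0.79 -2.05]
touch True [608.87 329.15  40.09] [-0.48 -0.53  4.23] 35.1083
touch_351.png
pre_341.png
```

```bash
python3 - <<'E'
from rig import robot
from h import *
robot.gripper_to(1.0); robot.hold(.3)
x,y=608.9,329.2
robot.move_l([x,y,90],rate=60); robot.move_l([x,y,190],rate=180); robot.hold(.3)
c=robot.read_camera("wrist"); print(robot.get_time())
u,v=proj(c,[x,y,36])[0].astype(int)
cv2.imwrite("pics/a2z.png",cv2.resize(c["pixels"][v-75:v+75,u-100:u+100],(800,600),interpolation=cv2.INTER_CUBIC)); print(u-100,v-75)
E
```

```text
37.8833
212 107
```

View pics/touch_351.png

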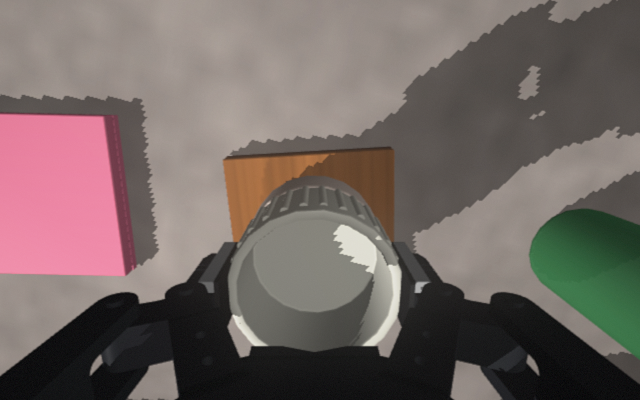

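View pics/a2z.png

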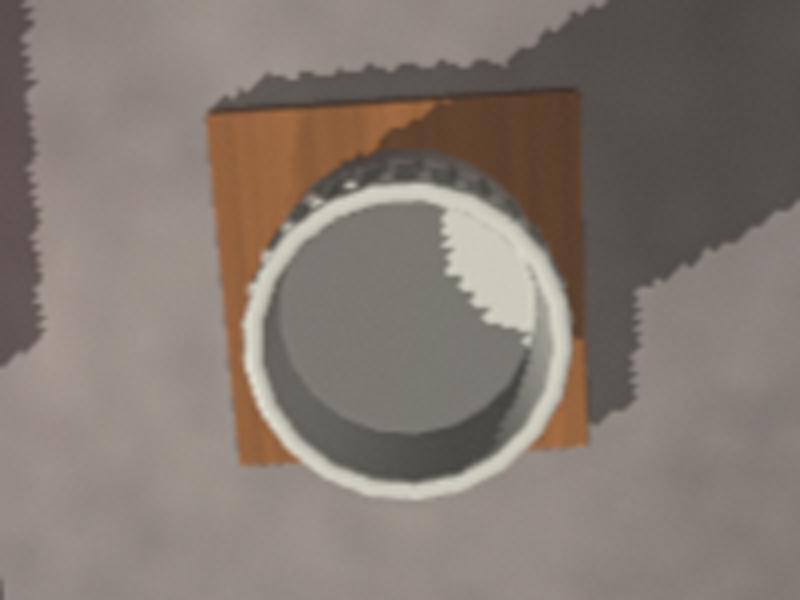

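```bash
python3 - <<'E'
from rig import robot
from h import *
c=robot.read_camera("wrist")
print("ram",ray(c,(212+408/4-.4,107+341/4-.4),72))
x,y=599.4,155.7
robot.reach([x,y,190],O); robot.hold(.3)
c=robot.read_camera("wrist"); u,v=proj(c,[x,y,68])[0].astype(int); print(u-80,v-60,proj(c,[x,y,68]))
cv2.imwrite("pics/c0z.png",cv2.resize(c["pixels"][v-60:v+60,u-80:u+80],(640,480),interpolation=cv2.INTER_CUBIC))
E
```

```text
ram [[608.32588152 328.81278099]]
233 129 [[313.75262843 189.56783975]]
```

View pics/c0z.png

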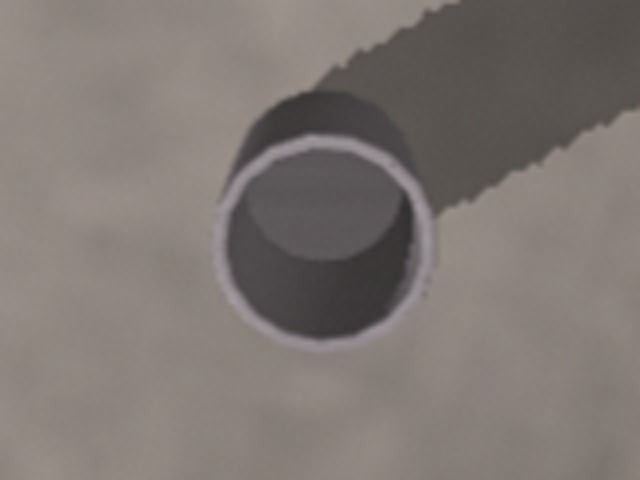

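Ramekin at (608.3,328.8). The cup rim centre in the crop, (324,242), confirms (599.4,155.7). Grasping the cup.

```bash
python3 - <<'E'
from rig import robot
from h import *
x,y=599.4,155.9
robot.move_l([x,y,100],rate=120)
print(robot.move_l([x,y,38],rate=50,f_stop=8), robot.get_eef_pos())
robot.gripper_to(0.0); robot.hold(.2); print(robot.get_grip_width(),robot.get_contact_force(),robot.get_time(),robot.get_eef_pos())
save(robot.read_camera("wrist"),"pics/c2.png")
p=robot.get_eef_pos()
robot.move_l([p[0],p[1],55],rate=40); robot.hold(.2)
save(robot.read_camera("scene"),"pics/c3.png"); print(robot.get_contact_force())
a=cv2.imread("pics/c3.png")[100:280,270:510]; cv2.imwrite("pics/c3z.png",cv2.resize(a,(720,540)))
E
```

```text
False [599.63678229 155.998341    38.46726001]
0.5163252095824812 [0.58738129 0.02287979 3.18545677] 41.9667 [599.71416464 155.9906447   38.46204148]
[-0.01379285  0.96859653 -0.88803268]
```

View pics/c2.png

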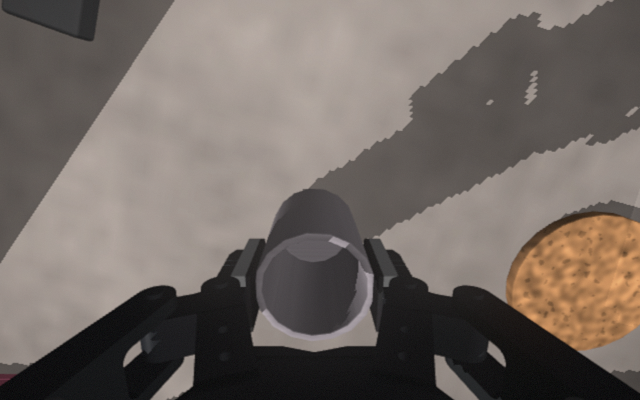

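View pics/c3z.png

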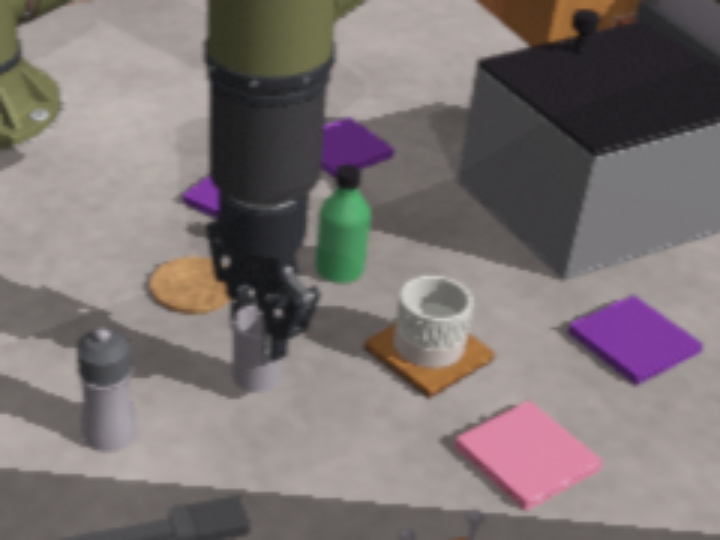

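The cup is held upright and lifted; the stand (stone plus ramekin) sits on the trivet. Carrying it over.

```bash
python3 - <<'E'
from rig import robot
from h import *
carry_place(robot,45,180,116,79.3,xy=(608.5,329.1),over=3)
E
ls -t pics|head -2
```

```text
lifted 0.5127170585052674 [ 0.3   0.54 -1.18]
pre [608.6 329.2 116.4] [-0.82 -0.35 -2.44]
touch True [608.53 329.11  79.48] [0.15 1.01 4.64] 49.4417
touch_494.png
pre_467.png
```

```bash
python3 - <<'E'
from rig import robot
from h import *
robot.gripper_to(1.0); robot.hold(.3)
x,y=608.5,329.1
robot.move_l([x,y,140],rate=60); robot.move_l([x,y,210],rate=180); robot.hold(.3)
c=robot.read_camera("wrist"); print(robot.get_time())
u,v=proj(c,[x,y,72])[0].astype(int)
cv2.imwrite("pics/a3z.png",cv2.resize(c["pixels"][v-75:v+75,u-100:u+100],(800,600),interpolation=cv2.INTER_CUBIC)); print(u-100,v-75)
E
```

```text
52.3583
212 111
```

View pics/touch_494.png

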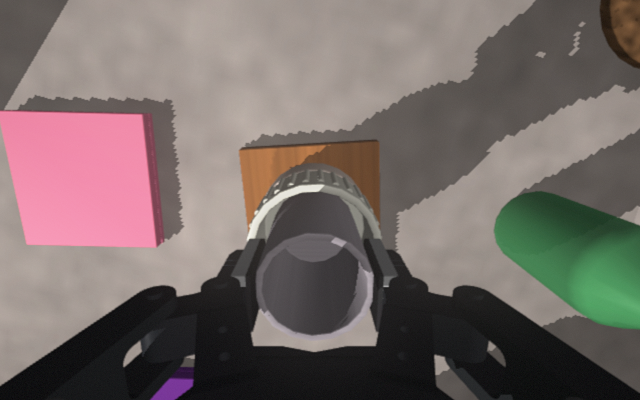

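View pics/a3z.png

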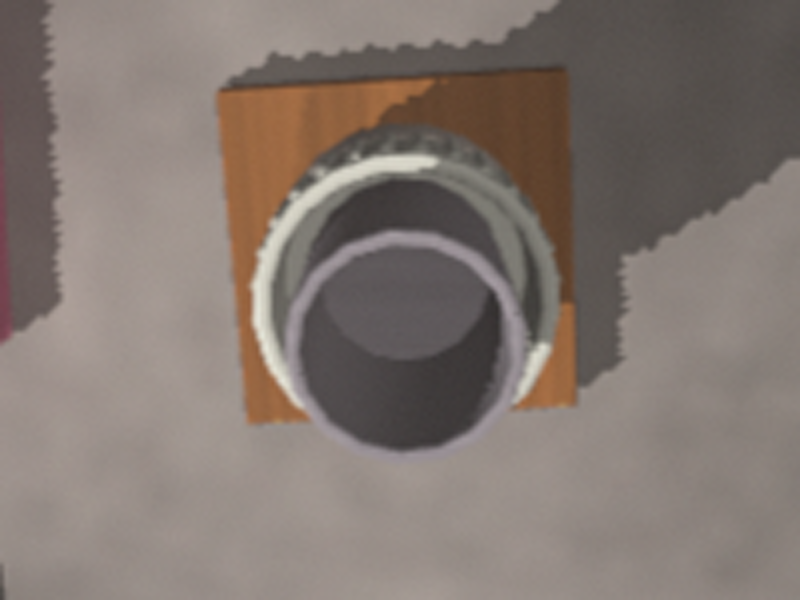

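```bash
python3 - <<'E'
from rig import robot
from h import *
c=robot.read_camera("wrist")
print("cup",ray(c,(212+406/4-.4,111+345/4-.4),109))
x,y=440.4,-146.1
robot.reach([x,y,170],O); robot.hold(.3)
c=robot.read_camera("wrist"); u,v=proj(c,[x,y,11])[0].astype(int); print(u-80,v-60,proj(c,[x,y,11]),proj(c,[x,y,41]))
cv2.imwrite("pics/l0z.png",cv2.resize(c["pixels"][v-60:v+60,u-80:u+80],(640,480),interpolation=cv2.INTER_CUBIC))
E
```

```text
cup [[608.51676711 328.38986134]]
233 120 [[313.94717312 180.28105632]] [[313.92309807 188.05655981]]
```

View pics/l0z.png

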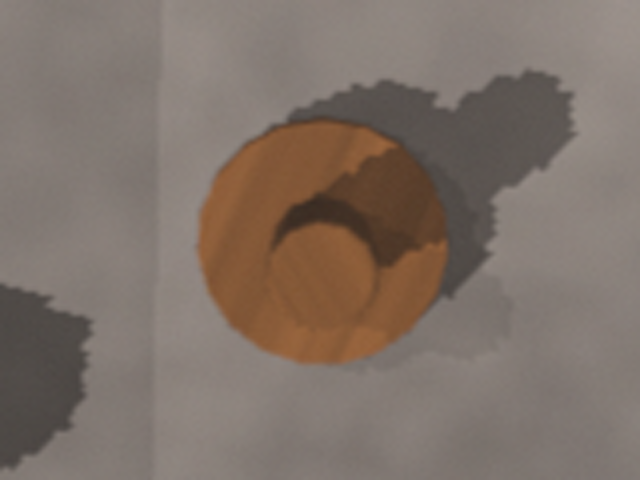

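The lid's disc (323,240) and knob (323,275) in the crop match the prediction. The cup is at (608.5,328.4). Grasping the knob.

```bash
python3 - <<'E'
from rig import robot
from h import *
x,y=440.4,-146.1
robot.move_l([x,y,60],rate=120)
print(robot.move_l([x,y,17],rate=40,f_stop=8), robot.get_eef_pos())
robot.gripper_to(0.0); robot.hold(.2); print(robot.get_grip_width(),robot.get_contact_force(),robot.get_time(),robot.get_eef_pos())
p=robot.get_eef_pos()
robot.move_l([p[0],p[1],40],rate=40); robot.hold(.2)
save(robot.read_camera("wrist"),"pics/l2.png")
save(robot.read_camera("scene"),"pics/l3.png"); print(robot.get_contact_force())
a=cv2.imread("pics/l3.png")[140:260,170:330]; cv2.imwrite("pics/l3z.png",cv2.resize(a,(640,480)))
E
```

```text
False [ 440.62881814 -146.09905189   17.32725633]
0.25997910260741963 [ 0.36679868 -0.20891646  3.69601463] 57.6833 [ 440.64387619 -146.15240228   17.30920462]
[-0.60959078 -0.23374775 -1.0364875 ]
```

View pics/l2.png

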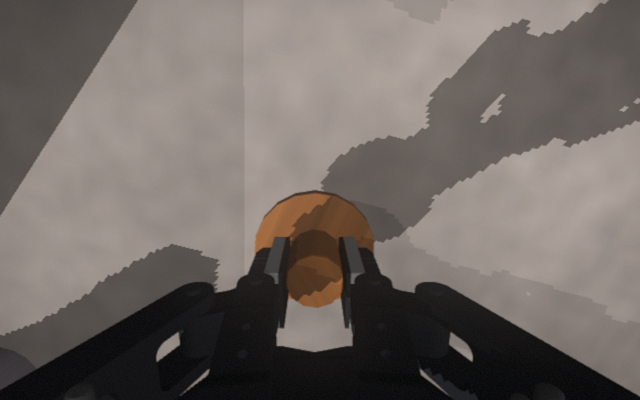

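View pics/l3z.png

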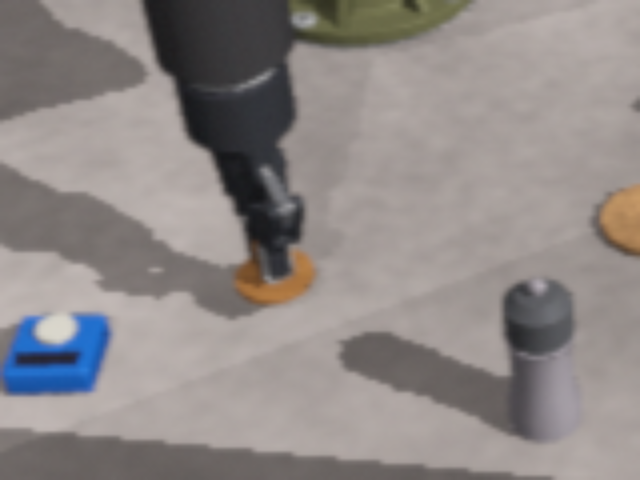

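The lid is held level by its knob. Placing it on the cup.

```bash
python3 - <<'E'
from rig import robot
from h import *
carry_place(robot,40,210,138,121.3,xy=(608.5,328.7),over=3,f=4)
E
cp $(ls -t pics/touch*|head -1) pics/lt.png
```

```text
lifted 0.2605528688886403 [ 1.1  -0.64 -1.04]
pre [608.6 328.8 138.4] [-0.23 -0.22 -0.92]
touch True [608.5  328.69 121.35] [ 0.11 -0.04  3.53] 66.3
```

View pics/lt.png

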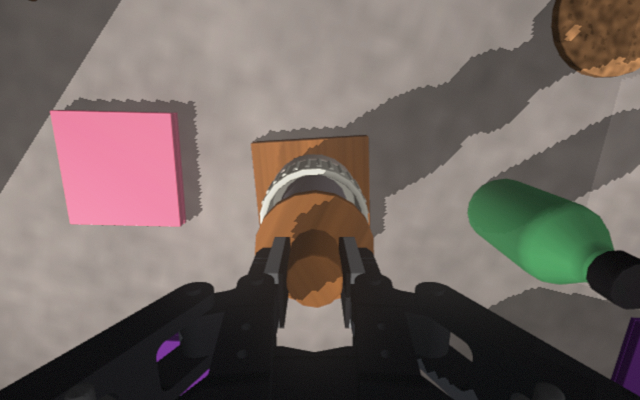

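The touch came at 121.35 against 121.3 expected for a seated lid, and the view shows it concentric. Releasing and checking.

```bash
python3 - <<'E'
from rig import robot
from h import *
robot.gripper_to(1.0); robot.hold(.4)
x,y=608.5,328.7
robot.move_l([x,y,180],rate=60); robot.move_l([x,y,260],rate=180); robot.hold(.4)
c=robot.read_camera("wrist"); print(robot.get_time())
hsv=cv2.cvtColor(c["pixels"],cv2.COLOR_BGR2HSV)
u,v=proj(c,[x,y,115])[0].astype(int); print(u-80,v-60)
z=cv2.resize(c["pixels"][v-60:v+60,u-80:u+80],(400,300),interpolation=cv2.INTER_CUBIC)
robot.move_l([480,200,260],rate=180); robot.hold(.4)
s=robot.read_camera("scene"); a=cv2.resize(s["pixels"][150:240,350:470],(400,300),interpolation=cv2.INTER_CUBIC)
cv2.imwrite("pics/fin.png",np.hstack([z,a])); save(s,"pics/finscene.png"); save(robot.read_camera("top"),"pics/fintop.png")
b0=cv2.imread("pics/scene0.png")
print(robot.get_time(),robot.get_contact_force())
E
```

```text
69.575
233 124
71.2333 [ 0.3985588   0.03042201 -0.54380855]
```

View pics/fin.png

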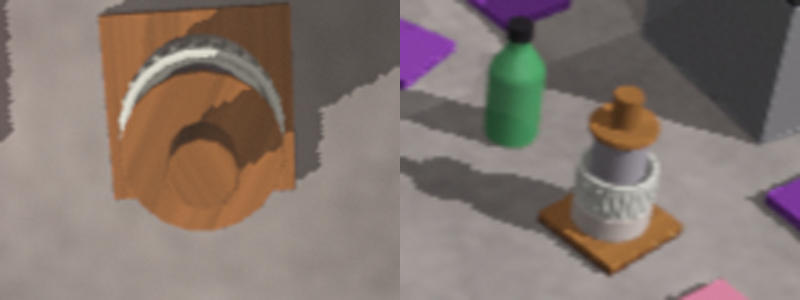

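View pics/finscene.png

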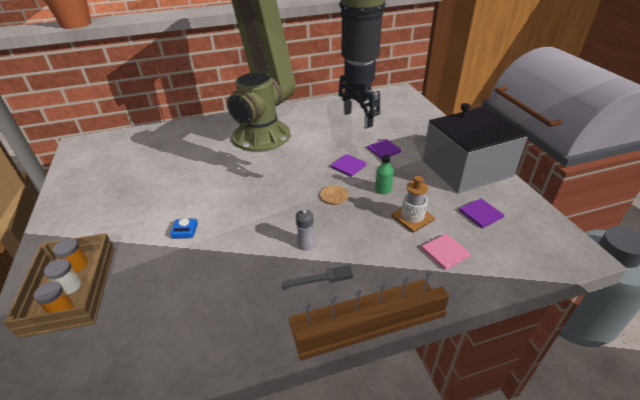

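```bash
python3 -c "
from rig import robot
robot.hand_in()"
```

```text
the job is handed in; nothing more can be done
```

The stand is built on the wooden trivet in the order asked: marble disc, ramekin, steel cup, lid with its knob up. I handed it in at about 71 s. Each piece was lowered until it touched (4–5 N), then let go.

- **Centring:** after release the wrist camera put the disc about 1.6 mm from the trivet centre, and the ramekin and cup each within about 0.5 mm of the piece below. I didn't re-measure the lid's position after release.
- **Lid seating:** it touched down at a tool height of 121.35 mm, against 121.3 mm expected for a seated lid. The final wrist and scene views show it level and roughly centred, with the whole stack upright.
- **Other objects:** the grinder, timer, oil bottle and brush look to be where they started. I judged this by eye from the scene picture.
- **Robot:** the arm was clear of everything at hand-in. No check failed or disagreed.

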